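# Thread the test rings onto the firing skewer

### The arm

A 6-joint arm with a two-finger parallel gripper is mounted at the origin on the work surface. World frame = base frame: x ahead of the robot, y to its left, z up, the work surface at z = 0. Lengths are in mm, angles in rad, forces in N, time in s.
With the tool pointing down it reaches from about 300 to 775 mm from the base axis. Payload 14.6 kg.
Tool frame: the origin (TCP) lies on the front face of the gripper's body, between the roots of the fingers; the fingertips stand 97 mm ahead of it and the grasp point (between the pads) lies 78 mm ahead of it; z points along the fingers, y is the line along which they close (so a half turn about z gives the same grasp; the last joint's range is limited). The gripper opens to 94 mm and grips with 3 to 60 N. Pads are 16 mm wide; open, the fingers measure 119 mm over their backs; the gripper's body (75 mm by 177 mm) begins 78 mm behind the grasp point.
Start: joints at [1.265, 0.3, 1.521, -0, 1.321, -0.067], TCP at [130.093, 534.383, 302.646] pointing down, gripper open.
Joint ranges: [-3.03, 3.03], [-0.79, 2.21], [0.23, 2.52], [-1.04, 4.18], [0, 3.07], [-2.55, 2.55]. Speed limits (rad/s): [2.22, 2.22, 2.57, 3.14, 3.14, 3.14].

### API

Orientations are given as [roll, pitch, yaw] about the fixed x, y, z axes, in that order (R = Rz(yaw) Ry(pitch) Rx(roll)).
In Python, from cell import * gives the robot as it stands.
- The arm moves only by the tool carry_out, never from a script. Its arguments are lists of equal length, an entry for each row: "slide": the shift along the world's x, y, z scaled (see below), a list of three; "dr": the turn, a rotation vector about the world's x, y, z scaled (see below), a list of three; "gripper": the opening in per cent of the stroke, from 0 (shut) to 100 (fully open). A call has 1 to 10 rows; each row is the pose to reach, as a shift and turn from the pose commanded when the call began, turning the shorter way round; what a row does not reach only later rows make up. The controller multiplies each number of a shift by 0.25 m and each number of a turn by 360 degrees. A row lasts 1/12 s, in which the tool goes at most 41.7 mm and 7.16 degrees, less where a joint would pass 70% of its speed; a pose out of reach is approached as far as the arm can. A call with a number of a shift or a turn outside -1 to 1 is refused whole. A call with a gripper value outside its range is refused whole. The fingers move at their own pace and stop on an object; "newtons" is the grip in N (left out, the last holds). Time passes only in rows, so rows that repeat a pose let the fingers close. It gives the time, the measured TCP pose, the force, the opening and the grip force at its end, in the units of the state.
- read_state(): the state, without advancing time (a new reading comes with each control period).
- camera(name): name is "scene" or "top"; returns the picture (400x640x3 uint8, red, green, blue); there is no depth.
- camera_model(name): a dict with "vfov" (degrees; the focal length in pixels is half the picture's height over the tangent of half this angle, whatever the lens; pixels are square), "cx", "cy" (the principal point, pixels), "R" (3x3) and "t" (3): a world point X has camera coordinates R X + t. Camera axes: x right, y down, z forward; pixel columns grow to the right and rows downward; lengths in mm; the calibration is good to about 2 mm. A picture is of the moment at which its call begins. camera_model takes no time and is no camera call.
- sign_off(): hands the job in; it is judged then, once.
The state is a dict: "clock": time; "joints": joint angles; "qd": joint speeds; "effort": joint torques, N m; "eef_pos": TCP position; "eef_rot": TCP orientation; "wrist_force": force on the tool from outside, world axes, zero at the start; "moment": the same for the moment, N m; "finger_gap": finger opening in mm; "finger_force": force on a finger pad.
Only numpy, scipy, OpenCV 4.12 (cv2) and the standard library are available. Lean on these libraries where they do the work, as an engineer would, in place of code of your own. Each camera call takes 0.05 s, during which the arm holds its last target. There are 200 camera calls.

### The job

Pick up the wooden-handled skewer from its rest, push it through all three ceramic rings lying in the cradle and on until its collar presses the closed-up row gently but firmly against the cradle's steel stop. Then lift the whole row off on the skewer and lay the skewer in the empty pair of notches of the drying rack, and let go. The rings are brittle and must be kept clean: do not push hard and do not touch them with the fingers, and leave the other things on the table where they are.

Things in the scene. Friction and masses are not known exactly. Their poses are not given: they have to be found in the camera images.
- skewer: Steel skewer lying level in its rest: 6 mm rod, pointed over its last 12 mm; collar disc 18 mm across, 5 mm thick; square wooden handle. Origin: on the axis at the collar's front face; x points to the tip (at x = 110 mm). Behind the collar bare 6 mm rod to x = -70 mm, then the handle, 16 x 16 x 50 mm, to x = -120 mm. About 90 g, balances at x = -11 mm.
- skewer_tip (a point): The point of the skewer, 110 mm in front of the collar's face.
- skewer_handle (a point): Centre of the wooden handle, 95 mm behind the collar's face. It overhangs the rest, flat sides upright, 16 mm apart: grip those, firmly (about 60 N), as the rod sticks out far in front.
- rest: The skewer's dark wooden rest, fixed, 130 x 60 mm, 70 mm high: two uprights 8 mm thick, 110 mm apart, with V notches that carry the rod 55 mm above the table. Origin: centre of the underside; x points as the skewer's tip does.
- cradle: White plaster cradle, fixed: a V trough 135 mm long, 75 mm wide, 45 mm high, that holds the rings. Origin: on the table under the mouth, the end where the skewer goes in; x points along the trough, the threading direction. The ring holes lie on y = 0, z = 50 mm. The rings slide in it under less than 2 N.
- cradle_mouth (a point): On the line of the ring holes, at the mouth, 50 mm above the table. Once home, the closed-up row is 54 mm long, the collar 34 to 68 mm inside the mouth, and the handle's centre 27 to 61 mm outside it. Press the row on the stop with 5 to 8 N for half a second.
- cradle_end (a point): The far end of the trough, 50 mm up, 135 mm from the mouth. Before it a rigid dark steel stop straddles the trough, 68 mm high, with a 15 mm gap, open at the top, for the rod to pass. It is fixed, but is set anew each time: its face is 88 to 122 mm from the mouth and is not reported, so feel for it (or look).
- ringA: One of three eight-sided unglazed test rings, 35 mm across the flats, 14 mm long, with a 10 mm hole, about 25 g, lying with its hole level on the trough's sides. Origin: its centre; x runs along the hole. The rings' order in the row varies. Brittle: over 12 N from the skewer chips it.
- ringB: One of three eight-sided unglazed test rings, 35 mm across the flats, 18 mm long, with a 10 mm hole, about 25 g, lying with its hole level on the trough's sides. Origin: its centre; x runs along the hole. The rings' order in the row varies. Brittle: over 12 N from the skewer chips it.
- ringC: One of three eight-sided unglazed test rings, 35 mm across the flats, 22 mm long, with a 10 mm hole, about 25 g, lying with its hole level on the trough's sides. Origin: its centre; x runs along the hole. The rings' order in the row varies. Brittle: over 12 N from the skewer chips it.
- rack: Brown wooden drying rack, fixed. Two lanes, each of two uprights 8 mm thick, 110 mm apart, with V notches 37 mm wide at their top, 79 mm above the table. The lane at y = +85 mm holds a loaded skewer (part of the rack, handle at the x = + end); the lane at y = 0 is empty. Origin: on the table under the middle of the empty lane; x points as the tip must.
- rack_slot (a point): Middle of the empty lane, on the axis of a rod lying in it, 65 mm above the table; uprights 55 mm before and past it. Lay the skewer with its collar's face about 30 mm before this point (x = -30 mm): one upright then carries the bare rod behind the collar, the other the rod beyond the rings.
- spare_ring: Bystander: a larger unglazed ring, 60 mm across, 20 mm high, lying flat. Leave it.
- cup: Bystander: a white cup, 72 mm across, 75 mm high.
- bowl: Bystander: a terracotta bowl, 120 mm across, 55 mm high.
- glaze_jar: Bystander: a white glaze jar, 72 mm across, 100 mm high.
- brush: Bystander: a brush lying on the far side.
- paddle: Bystander: a wooden paddle lying to the right.
- clay_plug: Bystander: a clay cylinder, 50 mm across, 45 mm high.
Things that resemble listed ones, but are neither listed nor needed, are in the scene too. What is shaped like the ringB but black is not meant.

How it is judged (in metres and radians):
On the way, in this order (a step that is already met when the one before it is completed fails the run):
1. the skewer is through all three rings, its collar against the closed-up row (gaps of no more than 3 mm in all), and presses the row with more than 4 N (so against the stop) (x of ringA in the frame of skewer between 0.004 and 0.05 m and y of ringA in the frame of skewer between -0.006 and 0.006 m and z of ringA in the frame of skewer between -0.006 and 0.006 m and x of ringB in the frame of skewer between 0.004 and 0.048 m and y of ringB in the frame of skewer between -0.006 and 0.006 m and z of ringB in the frame of skewer between -0.006 and 0.006 m and x of ringC in the frame of skewer between 0.004 and 0.046 m and y of ringC in the frame of skewer between -0.006 and 0.006 m and z of ringC in the frame of skewer between -0.006 and 0.006 m and (contact force between skewer and ringA above 4 N or contact force between skewer and ringB above 4 N or contact force between skewer and ringC above 4 N)), for 0.2 s.
2. all three rings are carried on the skewer, more than 85 mm above the table (height (world z) of each of ringA, ringB, ringC above 0.085 m and x of ringA in the frame of skewer between 0.004 and 0.085 m and y of ringA in the frame of skewer between -0.006 and 0.006 m and z of ringA in the frame of skewer between -0.006 and 0.006 m and x of ringB in the frame of skewer between 0.004 and 0.085 m and y of ringB in the frame of skewer between -0.006 and 0.006 m and z of ringB in the frame of skewer between -0.006 and 0.006 m and x of ringC in the frame of skewer between 0.004 and 0.085 m and y of ringC in the frame of skewer between -0.006 and 0.006 m and z of ringC in the frame of skewer between -0.006 and 0.006 m), for 0.2 s.
At the end, for the whole second after the job is handed in: The skewer lies at rest in both notches of the rack's empty lane (axis within 5 mm and 0.06 rad of the lane's, collar face 8 to 48 mm before the lane's middle), all three rings hang on its rod between the uprights (centres within 85 mm of the collar's face), and it has been let go (x of ringA in the frame of skewer between 0.004 and 0.085 m and y of ringA in the frame of skewer between -0.006 and 0.006 m and z of ringA in the frame of skewer between -0.006 and 0.006 m and x of ringB in the frame of skewer between 0.004 and 0.085 m and y of ringB in the frame of skewer between -0.006 and 0.006 m and z of ringB in the frame of skewer between -0.006 and 0.006 m and x of ringC in the frame of skewer between 0.004 and 0.085 m and y of ringC in the frame of skewer between -0.006 and 0.006 m and z of ringC in the frame of skewer between -0.006 and 0.006 m and x of skewer in the frame of rack_slot between -0.048 and -0.008 m and y of skewer in the frame of rack_slot between -0.005 and 0.005 m and z of skewer in the frame of rack_slot between -0.005 and 0.005 m and angle between the x axis of skewer and the x axis of rack, either way round below 0.06 rad and x of skewer_tip in the frame of rack_slot above 0.06 m and linear speed of skewer below 0.02 m/s and linear speed of each of ringA, ringB, ringC below 0.03 m/s); the robot touches nothing.
It fails at once if a ring is pressed with more than 12 N by the skewer, or by more than 0.5 N from the fingers (contact force between skewer and ringA above 12 N or contact force between skewer and ringB above 12 N or contact force between skewer and ringC above 12 N or contact force between the fingers and ringA above 0.5 N or contact force between the fingers and ringB above 0.5 N or contact force between the fingers and ringC above 0.5 N).
It fails at once if another loose thing on the table is moved by more than 20 mm (distance of any of spare_ring, cup, bowl, glaze_jar, brush, paddle, clay_plug from where it was at the start of the episode above 0.02 m).
It also fails if it takes over 67 s, if anything falls off the work surface, if the arm or the gripper's body presses on something with over 40 N, if the wrist force passes 120 N, or if a joint passes its speed limit or range.

## Working session

There is one attempt and no reset: what is moved stays moved. The work goes in short steps, Python scripts to look and compute and a tool call to move; the robot and the scene stay as the last step left them, time stands still between calls to the robot, and variables do not carry over. Pictures are saved under pics/ and viewed, at most 10 in all, crops included, and the job is handed in when it is done.

Besides the shell and the picture viewer there is one more tool, called after "Emit:" as name(argument=value, ...) on one line, values as JSON. carry_out: Moves the arm, as the interface text tells. Its arguments: {"type":"object","properties":{"slide":{"type":"array","items":{"type":"array","items":{"type":"number","minimum":-1,"maximum":1}}},"dr":{"type":"array","items":{"type":"array","items":{"type":"number","minimum":-1,"maximum":1}}},"gripper":{"type":"array","items":{"type":"number"}},"newtons":{"type":"number"}},"required":["slide","dr","gripper"]}

```bash
mkdir -p pics
python3 - <<'E'
from cell import *
import cv2
for n in("scene","top"):
    im=camera(n); cv2.imwrite(f"pics/{n}0.png",im[:,:,::-1]); m=camera_model(n); print(n,m)
print(read_state())
E
```

```text
scene {'vfov': 53.9076476247745, 'cx': 314.87221627810413, 'cy': 199.99583065162642, 'R': array([[-0.15875718,  0.98726025, -0.01064716],
       [ 0.57507077,  0.08369813, -0.81381093],
       [-0.80255203, -0.1353212 , -0.58103219]]), 't': array([ 100.21173818, -266.78771381, 1542.72170749])}
top {'vfov': 55.99295222578831, 'cx': 318.37957802159815, 'cy': 198.6946280237593, 'R': array([[-2.37769998e-03, -9.99997130e-01, -2.93047531e-04],
       [-9.96633922e-01,  2.39371730e-03, -8.19456820e-02],
       [ 8.19461483e-02,  9.72188639e-05, -9.96636754e-01]]), 't': array([-20.85659724, 580.73315802, 982.15521367])}
{'clock': 0.1, 'joints': array([ 1.26541493e+00,  3.00423099e-01,  1.52151995e+00,  8.99511074e-06,
        1.32067637e+00, -6.65727863e-02]), 'qd': array([-1.25927799e-05, -5.67740326e-04, -2.56199671e-03,  1.92770680e-03,
        3.88258558e-04, -4.14807375e-04]), 'effort': array([ 9.77279051e-04, -5.32637644e+01, -3.53288376e+01,  7.09423888e-02,
        2.34221370e-02, -4.67547648e-05]), 'eef_pos': array([130.0473418 , 534.26961381, 302.13846083]), 'eef_rot': array([-3.14056874e+00, -7.69982051e-05,  2.90278178e+00]), 'wrist_force': array([ 0.39233607,  0.31635559, -0.19974075]), 'moment': array([-0.08378231,  0.06950163, -0.0146099 ]), 'finger_force': 0.0, 'finger_gap': 93.94685555897529}
```

View pics/top0.png

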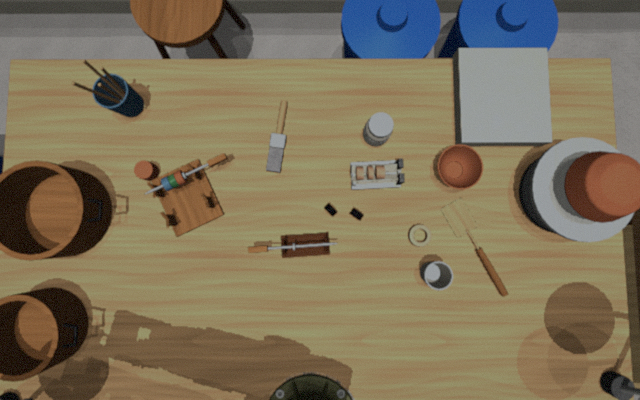

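View pics/scene0.png

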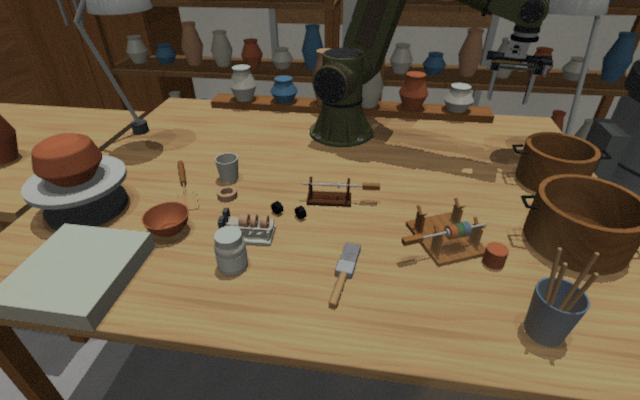

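```bash
cat > h.py <<'E'
import cv2, numpy as np
from cell import *
def crop(im,x,y,w,h,s):
    return cv2.resize(im[y:y+h,x:x+w],None,fx=s,fy=s,interpolation=cv2.INTER_CUBIC)
def unproj(cam,u,v,z):
    m=camera_model(cam); f=200/np.tan(np.radians(m['vfov']/2))
    d=m['R'].T@np.array([(u-m['cx'])/f,(v-m['cy'])/f,1]); c=-m['R'].T@m['t']
    return c+d*(z-c[2])/d[2]
def proj(cam,X):
    m=camera_model(cam); f=200/np.tan(np.radians(m['vfov']/2))
    p=m['R']@np.array(X,float)+m['t']; return np.array([f*p[0]/p[2]+m['cx'],f*p[1]/p[2]+m['cy']])
E
python3 - <<'E'
from h import *
t=cv2.imread('pics/top0.png'); s=cv2.imread('pics/scene0.png')
a=np.vstack([crop(t,245,225,100,37,8),crop(t,345,152,66,38,8)[:, :528].copy() if 0 else cv2.copyMakeBorder(crop(t,345,152,66,38,8),0,0,0,272,cv2.BORDER_CONSTANT)])
cv2.imwrite('pics/c1.png',a)
b=crop(t,130,145,100,95,6);cv2.imwrite('pics/c2.png',b)
c=np.vstack([crop(s,290,170,100,40,8),cv2.copyMakeBorder(crop(s,210,200,75,33,8),0,0,0,200,cv2.BORDER_CONSTANT)])
cv2.imwrite('pics/c3.png',c)
E
```

```text
(no output)
```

View pics/c1.png

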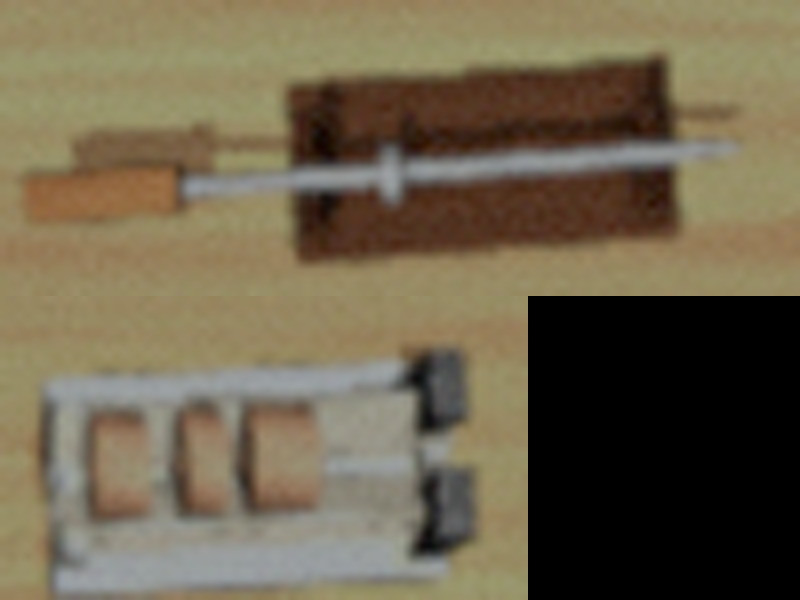

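View pics/c2.png

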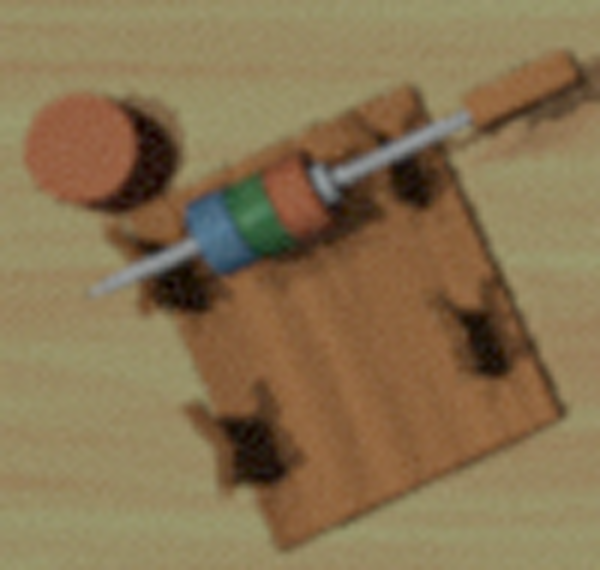

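View pics/c3.png

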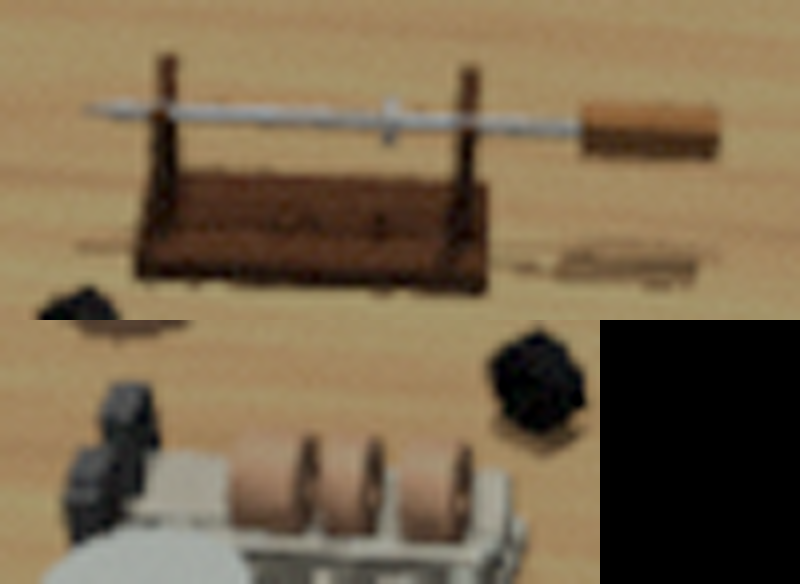

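The top view shows the skewer at (270–337, 245) pointing right. The cradle is at (350–404, 175) with its mouth on the left. The ring order from the mouth is B, A, C, judged by width. The rack is at lower left, with the empty lane on its lower side. The loaded handle is upper right, so our tip must point up and right.

Run:
```python
from h import *
np.set_printoptions(precision=1,suppress=True)
def c(x0,y0,s,X,Y):return x0+(X+.5)/s-.5,y0+(Y+.5)/s-.5
def T(X,Y,z): return unproj('top',*c(245,225,8,X,Y),z)
def C(X,Y,z): return unproj('top',*c(345,152,8,X,Y-296),z)
def K(X,Y,z): return unproj('top',*c(130,145,6,X,Y),z)
def S(X,Y,z): return unproj('scene',*c(290,170,8,X,Y),z)
def SC(X,Y,z): return unproj('scene',*c(210,200,8,X,Y-320),z)
m=camera_model('top');print('cam',-m['R'].T@m['t'])
print('tip',T(738,149,55),S(85,108,55)); print('rod back',T(182,187,55),S(580,128,55))
print('collar',T(391,175,55),S(390,120,55)); print('handle mid',T(104,192,63),S(651,130,55))
for p in[(26,172),(30,218),(178,166),(182,210)]:print('hc',T(*p,63))
print('mouth edges',C(45,380,45),C(55,592,45),'r',C(405,363,45),C(448,577,45))
print('ring tops ctr',[C(x,y,60) for x,y in((118,463),(203,459),(284,455))])
for x in(88,148,178,228,247,322):print(C(x,460,67.5))
print('stop gap',C(447,449,68),'face',C(432,385,68),C(436,505,68))
print('board',[K(x,y,8) for x,y in((410,88),(563,412),(283,550),(110,220))])
print('loaded tip',K(92,292,65),'collar front',K(315,185,65),'back',K(335,180,65),'rod/handle',K(468,117,65),'end',K(575,70,65))
m0=(345,152)
```

```text
cam [ 498.2  -22.3 1026.4]
tip [463.5 -69.3  55. ] [466.  -69.3  55. ]
rod back [451.8 109.   55. ] [453.6 109.6  55. ]
collar [455.4  42.   55. ] [458.1  41.4  55. ]
handle mid [450.6 132.7  63. ] [451.2 134.9  55. ]
hc [457.  157.5  63. ]
hc [442.5 156.1  63. ]
hc [458.8 109.2  63. ]
hc [444.9 107.8  63. ]
mouth edges [ 675.7 -106.4   45. ] [ 605.4 -109.    45. ] r [ 681.1 -225.2   45. ] [ 610. -238.   45.]
ring tops ctr [array([ 645.8, -128.5,   60. ]), array([ 647. , -156.1,   60. ]), array([ 648.2, -182.4,   60. ])]
[ 645.6 -118.1   67.5]
[ 645.6 -137.4   67.5]
[ 645.5 -147.    67.5]
[ 645.5 -163.1   67.5]
[ 645.5 -169.2   67.5]
[ 645.4 -193.3   67.5]
stop gap [ 648.8 -233.5   68. ] face [ 669.6 -229.1   68. ] [ 630.7 -229.6   68. ]
board [array([691.2, 307.6,   8. ]), array([543.1, 235. ,   8. ]), array([481.4, 359.6,   8. ]), array([630.8, 442.5,   8. ])]
loaded tip [592.4 423.1  65. ] collar front [638.3 328.9  65. ] back [640.5 320.4  65. ] rod/handle [667.7 263.8  65. ] end [688.1 218.1  65. ]
```

Emit:
carry_out(slide=[[0.64,-0.8,-0.1],[0.64,-0.8,-0.1],[0.64,-0.8,-0.1],[0.64,-0.8,-0.1],[0.64,-0.8,-0.1],[0.64,-0.8,-0.1],[0.64,-0.8,-0.1],[0.64,-0.8,-0.1]], dr=[[0,0,-0.1],[0,0,-0.1],[0,0,-0.1],[0,0,-0.1],[0,0,-0.1],[0,0,-0.1],[0,0,-0.1],[0,0,-0.1]], gripper=[100,100,100,100,100,100,100,100])

```text
clock: 0.77
eef_pos: [291.2, 332.9, 277.4]
eef_rot: [-3.141, 0.0, 2.271]
wrist_force: [0.4, 0.1, 0.6]
finger_gap: 94.3
finger_force: 0.0
```

Emit:
carry_out(slide=[[0.645,-0.796,-0.3024],[0.645,-0.796,-0.3024],[0.645,-0.796,-0.3024],[0.645,-0.796,-0.3024],[0.645,-0.796,-0.3024],[0.645,-0.796,-0.3024],[0.645,-0.796,-0.3024],[0.645,-0.796,-0.3024],[0.645,-0.796,-0.3024],[0.645,-0.796,-0.3024]], dr=[[0,0,-0.1018],[0,0,-0.1018],[0,0,-0.1018],[0,0,-0.1018],[0,0,-0.1018],[0,0,-0.1018],[0,0,-0.1018],[0,0,-0.1018],[0,0,-0.1018],[0,0,-0.1018]], gripper=[60,60,60,60,60,60,60,60,60,60])

```text
clock: 1.6
eef_pos: [450.9, 136.8, 202.2]
eef_rot: [-3.142, -0.0, 1.636]
wrist_force: [0.4, 0.7, 0.5]
finger_gap: 56.5
finger_force: 0.0
```

Emit:
carry_out(slide=[[0,0,-0.276],[0,0,-0.276],[0,0,-0.276],[0,0,-0.276]], dr=[[0,0,0],[0,0,0],[0,0,0],[0,0,0]], gripper=[50,50,50,50])

```text
clock: 1.93
eef_pos: [450.8, 136.5, 133.3]
eef_rot: [-3.14, 0.0, 1.637]
wrist_force: [0.7, 0.8, 0.7]
finger_gap: 47.2
finger_force: 0.0
```

Emit:
carry_out(slide=[[0,0,0],[0,0,0],[0,0,0],[0,0,0],[0,0,0],[0,0,0],[0,0,0],[0,0,0]], dr=[[0,0,0],[0,0,0],[0,0,0],[0,0,0],[0,0,0],[0,0,0],[0,0,0],[0,0,0]], gripper=[0,0,0,0,0,0,0,0], newtons=60)

```text
clock: 2.6
eef_pos: [451.6, 135.4, 133.4]
eef_rot: [3.141, -0.0, 1.635]
wrist_force: [1.5, 0.4, 2.4]
finger_gap: 15.4
finger_force: 60.0
```

Emit:
carry_out(slide=[[0,0,0.08],[0,0,0.16],[0.05,0,0.2],[0.15,0,0.2],[0.3,-0.03,0.2],[0.45,-0.06,0.2],[0.6,-0.0616,0.2],[0.739,-0.0616,0.2],[0.739,-0.0616,0.2],[0.739,-0.0616,0.2]], dr=[[0,0,0],[0,0,0],[0,0,-0.0035],[0,0,-0.0035],[0,0,-0.0035],[0,0,-0.0035],[0,0,-0.0035],[0,0,-0.0035],[0,0,-0.0035],[0,0,-0.0035]], gripper=[0,0,0,0,0,0,0,0,0,0])

```text
clock: 3.43
eef_pos: [636.5, 119.7, 181.3]
eef_rot: [-3.139, 0.0, 1.612]
wrist_force: [-1.6, 0.6, -1.9]
finger_gap: 15.4
finger_force: 60.0
```

Emit:
carry_out(slide=[[0,0,-0.11],[0,0,-0.22],[0,0,-0.22],[0,0,-0.22],[0,0,-0.22],[0,0,-0.22]], dr=[[0,0,0],[0,0,0],[0,0,0],[0,0,0],[0,0,0],[0,0,0]], gripper=[0,0,0,0,0,0])

```text
clock: 3.93
eef_pos: [636.5, 120.1, 130.2]
eef_rot: [3.139, -0.0, 1.613]
wrist_force: [0.5, -0.3, -0.7]
finger_gap: 15.6
finger_force: 60.0
```

Run:
```python
from h import *
t=camera('top')[:,:,::-1].copy(); s=camera('scene')[:,:,::-1].copy()
cv2.imwrite('pics/top1.png',t);cv2.imwrite('pics/scene1.png',s)
a=crop(t,310,155,98,36,8); b=crop(s,212,196,98,38,8)
cv2.imwrite('pics/d1.png',np.vstack([a,b]))
r=read_state();print(r['eef_pos'],r['eef_rot'],r['wrist_force'],r['moment'])
```

```text
[636.44560327 120.09110046 129.72261548] [ 3.13939508e+00 -2.15079828e-04  1.61292541e+00] [-0.8055425   0.35690687 -1.45993245] [-0.03335477  0.10969254  0.03462598]
```

View pics/d1.png

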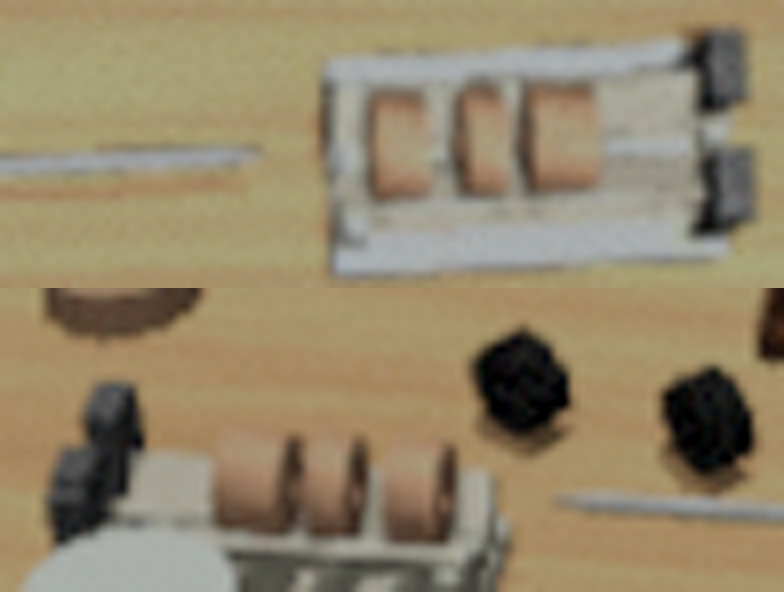

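The tip is at (262,153) in the top crop and its line meets ring 1 at about (400,146), whose centre is (400,145). In the scene crop the rod line, from (558,499), runs to about (445,492), the centre of the ring face. It is aligned, so I start threading.

Emit:
carry_out(slide=[[0.0011,-0.025,0],[0.0022,-0.05,0],[0.0034,-0.075,0],[0.0045,-0.1,0],[0.0056,-0.125,0],[0.0065,-0.145,0],[0.0074,-0.165,0],[0.0083,-0.185,0],[0.0092,-0.205,0],[0.0092,-0.205,0]], dr=[[0,0,0],[0,0,0],[0,0,0],[0,0,0],[0,0,0],[0,0,0],[0,0,0],[0,0,0],[0,0,0],[0,0,0]], gripper=[0,0,0,0,0,0,0,0,0,0])

```text
clock: 4.87
eef_pos: [638.5, 67.8, 128.0]
eef_rot: [-3.142, 0.0, 1.612]
wrist_force: [0.2, 0.6, -1.3]
finger_gap: 15.1
finger_force: 60.0
```

Run:
```python
from h import *
t=camera('top')[:,:,::-1].copy(); s=camera('scene')[:,:,::-1].copy()
cv2.imwrite('pics/top2.png',t);cv2.imwrite('pics/scene2.png',s)
a=crop(t,310,155,98,36,8); b=crop(s,212,196,98,38,8)
cv2.imwrite('pics/d2.png',np.vstack([a,b]))
r=read_state();print(r['eef_pos'],r['eef_rot'],r['wrist_force'],r['moment'])
```

```text
[638.40980102  68.60984167 128.03976163] [-3.14155972e+00 -1.51201827e-05  1.61256942e+00] [ 0.02306639  0.12934473 -1.27027891] [0.01954727 0.03917216 0.0330023 ]
```

View pics/d2.png

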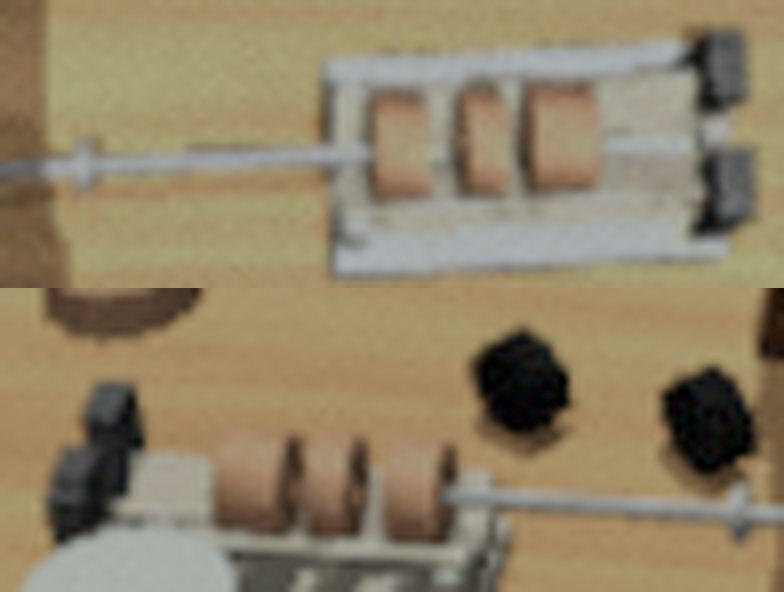

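The rod is inside ring 1 and the rings have not moved. I keep going.

Emit:
carry_out(slide=[[0.0009,-0.02,0],[0.0018,-0.04,0],[0.0027,-0.06,0],[0.0036,-0.08,0],[0.0045,-0.1,0],[0.0054,-0.12,0],[0.0063,-0.14,0],[0.0072,-0.16,0],[0.0081,-0.18,0],[0.0081,-0.18,0]], dr=[[0,0,0],[0,0,0],[0,0,0],[0,0,0],[0,0,0],[0,0,0],[0,0,0],[0,0,0],[0,0,0],[0,0,0]], gripper=[0,0,0,0,0,0,0,0,0,0])

```text
clock: 5.8
eef_pos: [640.5, 22.7, 128.1]
eef_rot: [-3.142, 0.0, 1.612]
wrist_force: [-0.6, -0.1, -1.0]
finger_gap: 15.5
finger_force: 60.0
```

Emit:
carry_out(slide=[[0.0007,-0.016,0],[0.0014,-0.032,0],[0.0021,-0.048,0],[0.0028,-0.064,0],[0.0035,-0.08,0],[0.0042,-0.096,0],[0.005,-0.112,0],[0.0058,-0.128,0],[0.0058,-0.128,0]], dr=[[0,0,0],[0,0,0],[0,0,0],[0,0,0],[0,0,0],[0,0,0],[0,0,0],[0,0,0],[0,0,0]], gripper=[0,0,0,0,0,0,0,0,0])

```text
clock: 6.55
eef_pos: [641.9, -9.1, 128.1]
eef_rot: [3.142, 0.0, 1.612]
wrist_force: [0.1, -0.4, -1.2]
finger_gap: 15.7
finger_force: 60.0
```

Run:
```python
from h import *
t=camera('top')[:,:,::-1].copy(); s=camera('scene')[:,:,::-1].copy()
cv2.imwrite('pics/top3.png',t);cv2.imwrite('pics/scene3.png',s)
a=crop(t,310,155,110,36,7); b=crop(s,190,196,110,38,7)
cv2.imwrite('pics/d3.png',np.vstack([a,b]))
r=read_state();print(r['eef_pos'],r['eef_rot'],r['wrist_force'],r['moment'])
```

```text
[641.8822021   -8.3968231  128.05430357] [ 3.14156609e+00 -4.00327512e-05  1.61258446e+00] [ 0.05007765  0.02838223 -0.5601301 ] [ 0.03759685  0.04090212 -0.00277462]
```

View pics/d3.png

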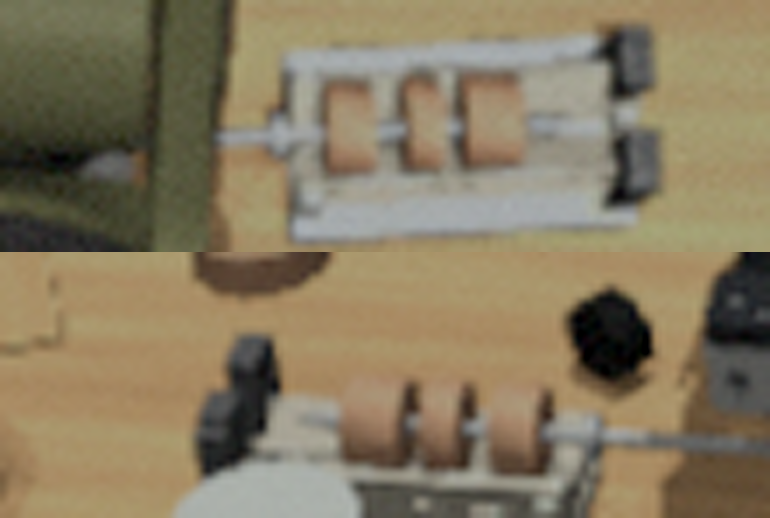

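All three rings are on the rod, which now reaches beyond ring 3 at (560,125). The collar is just at the mouth at (280,133). Next I close up the row.

Emit:
carry_out(slide=[[0.0007,-0.016,0],[0.0014,-0.032,0],[0.0021,-0.048,0],[0.0028,-0.064,0],[0.0035,-0.08,0],[0.0042,-0.096,0],[0.005,-0.112,0],[0.0058,-0.128,0],[0.0065,-0.144,0],[0.0065,-0.144,0]], dr=[[0,0,0],[0,0,0],[0,0,0],[0,0,0],[0,0,0],[0,0,0],[0,0,0],[0,0,0],[0,0,0],[0,0,0]], gripper=[0,0,0,0,0,0,0,0,0,0])

```text
clock: 7.48
eef_pos: [643.5, -45.1, 128.0]
eef_rot: [3.142, 0.0, 1.612]
wrist_force: [0.7, -0.7, -0.7]
finger_gap: 15.4
finger_force: 60.0
```

Emit:
carry_out(slide=[[0.0004,-0.008,0],[0.0007,-0.016,0],[0.0011,-0.024,0],[0.0014,-0.032,0],[0.0018,-0.04,0],[0.0021,-0.048,0],[0.0023,-0.052,0],[0.0025,-0.056,0],[0.0025,-0.056,0]], dr=[[0,0,0],[0,0,0],[0,0,0],[0,0,0],[0,0,0],[0,0,0],[0,0,0],[0,0,0],[0,0,0]], gripper=[0,0,0,0,0,0,0,0,0])

```text
clock: 8.23
eef_pos: [644.1, -58.5, 128.1]
eef_rot: [3.142, 0.0, 1.613]
wrist_force: [0.0, -0.8, -1.4]
finger_gap: 15.4
finger_force: 60.0
```

Emit:
carry_out(slide=[[0.0002,-0.004,0],[0.0004,-0.008,0],[0.0005,-0.012,0],[0.0007,-0.016,0],[0.0009,-0.02,0],[0.0011,-0.024,0],[0.0013,-0.028,0],[0.0014,-0.032,0],[0.0016,-0.036,0],[0.0016,-0.036,0]], dr=[[0,0,0],[0,0,0],[0,0,0],[0,0,0],[0,0,0],[0,0,0],[0,0,0],[0,0,0],[0,0,0],[0,0,0]], gripper=[0,0,0,0,0,0,0,0,0,0])

```text
clock: 9.07
eef_pos: [644.5, -67.5, 128.0]
eef_rot: [3.142, 0.0, 1.613]
wrist_force: [0.4, -0.8, -0.9]
finger_gap: 15.4
finger_force: 60.0
```

Emit:
carry_out(slide=[[0.0002,-0.004,0],[0.0003,-0.008,0],[0.0005,-0.012,0],[0.0005,-0.012,0]], dr=[[0,0,0],[0,0,0],[0,0,0],[0,0,0]], gripper=[0,0,0,0])

```text
clock: 9.4
eef_pos: [644.6, -70.5, 128.1]
eef_rot: [-3.142, 0.0, 1.613]
wrist_force: [-0.4, 0.4, -1.3]
finger_gap: 15.3
finger_force: 60.0
```

Check where the row and the stop are now.

Run:
```python
from h import *
t=camera('top')[:,:,::-1].copy(); s=camera('scene')[:,:,::-1].copy()
cv2.imwrite('pics/top4.png',t);cv2.imwrite('pics/scene4.png',s)
cv2.imwrite('pics/d4.png',np.vstack([crop(t,340,155,77,36,10)[:,:770],crop(s,190,201,77,24,10)]))
r=read_state();print(r['eef_pos'],r['wrist_force'])
```

```text
[644.65689081 -70.37372576 128.03648922] [ 0.02287539  1.17335702 -0.56199036]
```

View pics/d4.png

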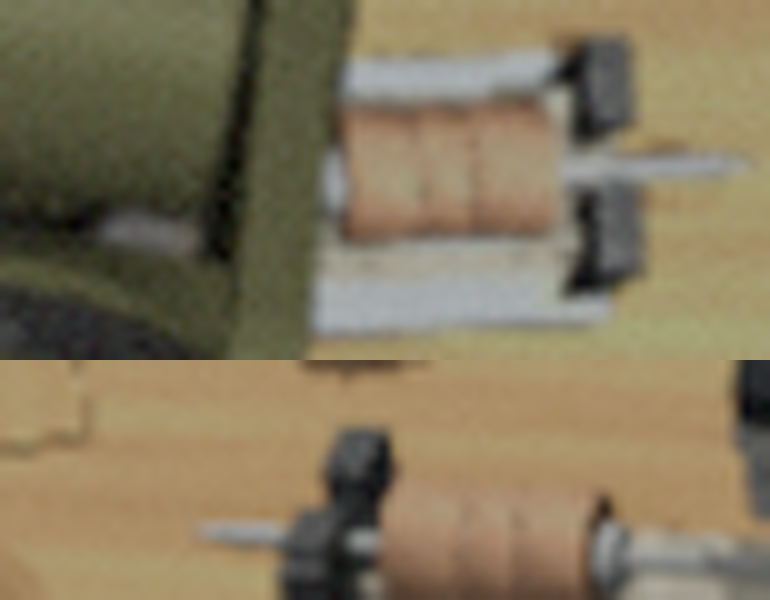

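The row is closed up against the collar, with ring C's end at x≈552 and the stop's face at about 570, so roughly 5 mm remains. I creep in.

Emit:
carry_out(slide=[[0.0001,-0.002,0],[0.0002,-0.004,0],[0.0003,-0.006,0],[0.0003,-0.008,0],[0.0004,-0.01,0],[0.0005,-0.012,0],[0.0005,-0.012,0]], dr=[[0,0,0],[0,0,0],[0,0,0],[0,0,0],[0,0,0],[0,0,0],[0,0,0]], gripper=[0,0,0,0,0,0,0])

```text
clock: 10.08
eef_pos: [644.8, -73.4, 128.0]
eef_rot: [3.142, 0.0, 1.613]
wrist_force: [-0.1, 0.7, -1.1]
finger_gap: 15.2
finger_force: 60.0
```

Emit:
carry_out(slide=[[0.0001,-0.002,0],[0.0002,-0.004,0],[0.0002,-0.004,0]], dr=[[0,0,0],[0,0,0],[0,0,0]], gripper=[0,0,0])

```text
clock: 10.33
eef_pos: [644.8, -74.3, 128.1]
eef_rot: [3.142, 0.0, 1.613]
wrist_force: [0.0, 0.1, -0.7]
finger_gap: 15.4
finger_force: 60.0
```

Emit:
carry_out(slide=[[0.0001,-0.002,0],[0.0002,-0.004,0],[0.0002,-0.004,0]], dr=[[0,0,0],[0,0,0],[0,0,0]], gripper=[0,0,0])

```text
clock: 10.58
eef_pos: [644.9, -75.4, 128.0]
eef_rot: [-3.142, 0.0, 1.613]
wrist_force: [0.5, -0.2, -0.8]
finger_gap: 15.4
finger_force: 60.0
```

Emit:
carry_out(slide=[[0.0001,-0.002,0],[0.0002,-0.004,0],[0.0002,-0.004,0]], dr=[[0,0,0],[0,0,0],[0,0,0]], gripper=[0,0,0])

```text
clock: 10.83
eef_pos: [644.9, -76.3, 128.0]
eef_rot: [3.142, 0.0, 1.613]
wrist_force: [-0.4, 0.9, -0.9]
finger_gap: 15.6
finger_force: 60.0
```

Emit:
carry_out(slide=[[0.0001,-0.002,0],[0.0002,-0.004,0],[0.0002,-0.004,0]], dr=[[0,0,0],[0,0,0],[0,0,0]], gripper=[0,0,0])

```text
clock: 11.08
eef_pos: [645.0, -77.4, 128.1]
eef_rot: [3.142, 0.0, 1.613]
wrist_force: [-0.4, -0.1, -1.6]
finger_gap: 15.6
finger_force: 60.0
```

Emit:
carry_out(slide=[[0.0001,-0.002,0],[0.0002,-0.004,0],[0.0002,-0.004,0]], dr=[[0,0,0],[0,0,0],[0,0,0]], gripper=[0,0,0])

```text
clock: 11.33
eef_pos: [645.0, -78.4, 128.1]
eef_rot: [3.142, 0.0, 1.613]
wrist_force: [-0.3, 1.5, -0.4]
finger_gap: 15.2
finger_force: 60.0
```

Emit:
carry_out(slide=[[0.0001,-0.002,0],[0.0002,-0.004,0],[0.0002,-0.004,0]], dr=[[0,0,0],[0,0,0],[0,0,0]], gripper=[0,0,0])

```text
clock: 11.58
eef_pos: [645.1, -79.4, 128.1]
eef_rot: [-3.142, 0.0, 1.613]
wrist_force: [1.1, 0.7, -0.7]
finger_gap: 15.8
finger_force: 60.0
```

Emit:
carry_out(slide=[[0.0001,-0.002,0],[0.0002,-0.004,0],[0.0002,-0.004,0]], dr=[[0,0,0],[0,0,0],[0,0,0]], gripper=[0,0,0])

```text
clock: 11.83
eef_pos: [645.1, -79.7, 128.0]
eef_rot: [-3.141, -0.001, 1.613]
wrist_force: [-0.7, 5.1, 0.7]
finger_gap: 15.4
finger_force: 60.0
```

Emit:
carry_out(slide=[[0,-0.0008,0],[0,-0.0008,0],[0,-0.0008,0]], dr=[[0,0,0],[0,0,0],[0,0,0]], gripper=[0,0,0])

```text
clock: 12.08
eef_pos: [645.1, -79.8, 128.0]
eef_rot: [-3.141, -0.001, 1.613]
wrist_force: [-0.4, 6.5, -0.8]
finger_gap: 15.4
finger_force: 60.0
```

Emit:
carry_out(slide=[[0,0,0],[0,0,0],[0,0,0],[0,0,0],[0,0,0],[0,0,0]], dr=[[0,0,0],[0,0,0],[0,0,0],[0,0,0],[0,0,0],[0,0,0]], gripper=[0,0,0,0,0,0])

```text
clock: 12.58
eef_pos: [645.1, -79.7, 128.0]
eef_rot: [-3.141, -0.001, 1.613]
wrist_force: [-1.1, 6.4, -0.1]
finger_gap: 15.6
finger_force: 60.0
```

```bash
python3 -c "
from cell import *
print(read_state()['wrist_force'])"
```

```text
[-1.05341836  6.4289957  -0.05888749]
```

Emit:
carry_out(slide=[[0,0.006,0],[-0.0005,0.012,0],[-0.0005,0.012,0.008],[-0.0005,0.012,0.016],[-0.0005,0.012,0.032],[-0.0005,0.012,0.056],[-0.0005,0.016,0.09],[-0.0005,0.02,0.13],[-0.0005,0.028,0.17],[-0.0005,0.036,0.2]], dr=[[0,0,0],[0,0,0],[0,0,0],[0,0,0],[0,0,0],[0,0,0],[-0.002,0,0],[-0.004,0,0],[-0.006,0,0],[-0.008,0,0]], gripper=[0,0,0,0,0,0,0,0,0,0])

```text
clock: 13.42
eef_pos: [645.3, -71.3, 180.0]
eef_rot: [-3.141, 0.052, 1.613]
wrist_force: [0.8, -0.1, -1.2]
finger_gap: 15.4
finger_force: 60.0
```

Emit:
carry_out(slide=[[0,0,0.05],[0,0,0.1],[0,0,0.15],[0,0,0.18],[0,0,0.18]], dr=[[0,0,0],[0,0,0],[0,0,0],[0,0,0],[0,0,0]], gripper=[0,0,0,0,0])

```text
clock: 13.83
eef_pos: [645.5, -71.7, 225.6]
eef_rot: [3.14, 0.051, 1.613]
wrist_force: [-0.8, -0.2, -1.8]
finger_gap: 15.5
finger_force: 60.0
```

Run:
```python
from h import *
np.set_printoptions(precision=2,suppress=True)
t=camera('top')[:,:,::-1].copy(); s=camera('scene')[:,:,::-1].copy()
cv2.imwrite('pics/top5.png',t);cv2.imwrite('pics/scene5.png',s)
o=cv2.imread('pics/top0.png'); os_=cv2.imread('pics/scene0.png')
A=np.vstack([crop(s,180,150,130,60,6)])
B=crop(os_,395,190,110,80,5)
C=np.zeros((400,780,3),np.uint8); 
A2=cv2.resize(A,(650,300)); 
cv2.imwrite('pics/d5.png',np.vstack([cv2.copyMakeBorder(crop(s,180,140,150,50,5),0,0,0,0,cv2.BORDER_CONSTANT),cv2.copyMakeBorder(crop(os_,395,195,100,70,5),0,0,0,250,cv2.BORDER_CONSTANT)]))
r=read_state();print(r['eef_pos'],r['eef_rot'],r['wrist_force'],r['moment'],r['joints'])
```

```text
[644.92 -71.58 223.04] [-3.14  0.05  1.61] [ 1.32 -0.1  -2.2 ] [0.11 0.07 0.  ] [-0.15  0.59  1.3  -0.05  1.25 -0.18]
```

View pics/d5.png

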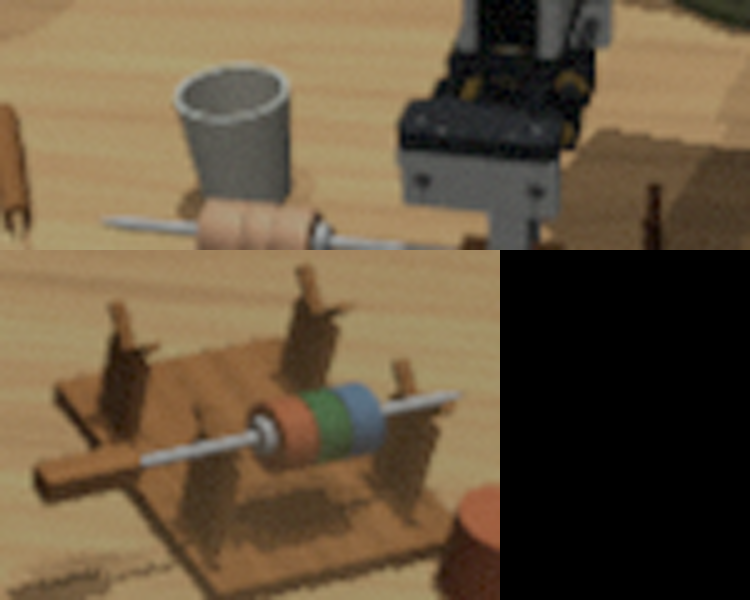

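The rings are together at the collar, at (200–315, 222). I take the rack pose from both first pictures.

Run:
```python
from h import *
np.set_printoptions(precision=1,suppress=True)
def c(x0,y0,s,X,Y):return x0+(X+.5)/s-.5,y0+(Y+.5)/s-.5
K=lambda X,Y,z: unproj('top',*c(130,145,6,X,Y),z)
S=lambda X,Y,z: unproj('scene',*c(395,195,5,X,Y-250),z)
for n,z,k,s in(('tip',65,(92,292),(458,395)),('collar f',65,(315,185),(274,430)),('joint',65,(468,117),(143,460)),('end',65,(573,70),(45,482))):
    print(n,K(*k,z),S(*s,z))
print('horns L/R up scene',S(118,305,79),S(155,348,79),S(305,268,79),S(350,308,79), S(402,362,79),S(450,400,79),S(203,405,79))
print('horns top',K(190,408,79),K(262,385,79),K(440,297,79),K(495,285,79),K(110,228,79),K(360,140,79))
print('board scene',S(57,385,8),S(460,545,8),S(225,598,8))
```

```text
tip [592.4 423.1  65. ] [595.6 422.9  65. ]
collar f [638.3 328.9  65. ] [636.3 330.5  65. ]
joint [667.7 263.8  65. ] [668.  266.8  65. ]
end [688.1 219.   65. ] [690.7 220.7  65. ]
horns L/R up scene [563.1 258.6  79. ] [597.3 274.9  79. ] [515.5 357.3  79. ] [548.7 375.4  79. ] [591.2 394.   79. ] [618.6 411.7  79. ] [639.7 294.6  79. ]
horns top [542.  373.7  79. ] [551.6 343.8  79. ] [588.6 269.8  79. ] [593.6 246.7  79. ] [618.2 410.   79. ] [655.5 305.3  79. ]
board scene [543.  237.1   8. ] [641.6 428.6   8. ] [696.  311.6   8. ]
```

Emit:
carry_out(slide=[[-0.0034,0.0115,0],[-0.009,0.031,0],[-0.017,0.0575,0],[-0.0283,0.096,0],[-0.0419,0.142,0],[-0.0566,0.192,0],[-0.0735,0.249,0],[-0.0905,0.307,0],[-0.1075,0.3645,0],[-0.1245,0.422,0]], dr=[[0,0,0.0004],[0,0,0.001],[0,0,0.0018],[0,0,0.003],[0,0,0.0045],[0,0,0.0061],[0,0,0.0079],[0,0,0.0097],[0,0,0.0116],[0,0,0.0134]], gripper=[0,0,0,0,0,0,0,0,0,0])

```text
clock: 14.77
eef_pos: [613.3, 35.8, 223.1]
eef_rot: [-3.14, 0.05, 1.699]
wrist_force: [-0.2, 0.7, -1.8]
finger_gap: 15.7
finger_force: 60.0
```

Emit:
carry_out(slide=[[-0.0204,0.0691,0],[-0.0408,0.1381,0],[-0.0611,0.2072,0],[-0.0815,0.2763,0],[-0.1019,0.3454,0],[-0.1223,0.4144,0],[-0.1427,0.4835,0],[-0.163,0.5526,0],[-0.1834,0.6216,0],[-0.2038,0.6907,0]], dr=[[0,0,0.0022],[0,0,0.0044],[0,0,0.0066],[0,0,0.0088],[0,0,0.011],[0,0,0.0131],[0,0,0.0153],[0,0,0.0175],[0,0,0.0197],[0,0,0.0219]], gripper=[0,0,0,0,0,0,0,0,0,0])

```text
clock: 15.6
eef_pos: [562.1, 208.4, 223.2]
eef_rot: [-3.14, 0.05, 1.836]
wrist_force: [-0.3, 0.4, -1.3]
finger_gap: 15.5
finger_force: 60.0
```

Emit:
carry_out(slide=[[-0.0204,0.0691,0],[-0.0408,0.1381,0],[-0.0611,0.2072,0],[-0.0815,0.2763,0],[-0.1019,0.3454,0],[-0.1223,0.4144,0],[-0.1427,0.4835,0],[-0.163,0.5526,0],[-0.1834,0.6216,0],[-0.2038,0.6907,0]], dr=[[0,0,0.0022],[0,0,0.0044],[0,0,0.0066],[0,0,0.0088],[0,0,0.011],[0,0,0.0131],[0,0,0.0153],[0,0,0.0175],[0,0,0.0197],[0,0,0.0219]], gripper=[0,0,0,0,0,0,0,0,0,0])

```text
clock: 16.43
eef_pos: [510.9, 380.9, 223.1]
eef_rot: [-3.14, 0.05, 1.974]
wrist_force: [0.4, -0.3, -2.2]
finger_gap: 15.5
finger_force: 60.0
```

Emit:
carry_out(slide=[[-0.017,0.0575,0],[-0.03,0.1025,0],[-0.042,0.142,0],[-0.05,0.17,0],[-0.0594,0.2014,0],[-0.0594,0.2014,0],[-0.0594,0.2014,0]], dr=[[0,0,0.0018],[0,0,0.0032],[0,0,0.0045],[0,0,0.0055],[0,0,0.0064],[0,0,0.0064],[0,0,0.0064]], gripper=[0,0,0,0,0,0,0])

```text
clock: 17.02
eef_pos: [497.1, 429.7, 222.9]
eef_rot: [-3.139, 0.05, 2.013]
wrist_force: [0.8, -0.5, -2.5]
finger_gap: 15.7
finger_force: 60.0
```

Run:
```python
from h import *
np.set_printoptions(precision=3,suppress=True)
t=camera('top')[:,:,::-1].copy(); s=camera('scene')[:,:,::-1].copy()
cv2.imwrite('pics/top6.png',t);cv2.imwrite('pics/scene6.png',s)
r=read_state();print(r['clock'],r['eef_pos'],r['eef_rot'],r['wrist_force'])
# skewer axis by TCP model
p=r['eef_pos'];
from scipy.spatial.transform import Rotation as Ro
R=Ro.from_euler('xyz',r['eef_rot']).as_matrix()
g=p+78*R[:,2]; u=-R[:,0]; print('grip',g,'u',u)
o=cv2.imread('pics/scene0.png'); ot=cv2.imread('pics/top0.png')
for nm,cam,im,bg in(('scene','scene',s,o),('top','top',t,ot)):
    for d in(160,170,180,190,200,205,210):
        q=proj(cam,g+u*d); 
        x,y=q; v=im[int(y)-9:int(y)+10,int(round(x))].astype(int); b=bg[int(y)-9:int(y)+10,int(round(x))].astype(int)
        print(nm,d,q,'diff rows',[int(k) for k in np.abs(v-b).sum(1)])
```

```text
17.1167 [497.383 429.227 223.019] [-3.139  0.05   2.012] [ 0.076 -0.413 -2.227]
grip [498.9   425.602 145.118] u [ 0.426 -0.903  0.05 ]
scene 160 [432.003 182.888] diff rows [26, 23, 37, 56, 76, 118, 161, 196, 202, 129, 69, 79, 182, 208, 184, 141, 71, 50, 108]
scene 170 [428.367 183.371] diff rows [49, 51, 45, 50, 58, 56, 49, 59, 62, 45, 68, 85, 83, 42, 88, 160, 164, 161, 161]
scene 180 [424.712 183.857] diff rows [55, 46, 51, 53, 49, 55, 66, 60, 61, 28, 48, 78, 173, 154, 166, 154, 152, 164, 167]
scene 190 [421.038 184.346] diff rows [58, 61, 42, 56, 51, 62, 59, 60, 71, 43, 64, 91, 175, 167, 169, 173, 162, 160, 158]
scene 200 [417.345 184.837] diff rows [53, 51, 49, 60, 62, 82, 124, 148, 159, 160, 62, 69, 168, 157, 155, 166, 158, 161, 155]
scene 205 [415.491 185.084] diff rows [60, 55, 62, 78, 115, 156, 169, 154, 155, 113, 111, 171, 156, 167, 169, 156, 169, 163, 150]
scene 210 [413.632 185.331] diff rows [48, 55, 57, 84, 161, 162, 161, 151, 167, 157, 163, 165, 164, 164, 160, 159, 170, 164, 157]
top 160 [188.107 200.262] diff rows [14, 8, 27, 13, 25, 28, 15, 18, 45, 140, 175, 125, 79, 145, 173, 209, 206, 198, 141]
top 170 [191.959 198.41 ] diff rows [40, 20, 27, 20, 15, 15, 11, 41, 53, 122, 185, 116, 59, 105, 101, 110, 105, 134, 125]
top 180 [195.813 196.558] diff rows [34, 18, 36, 29, 8, 33, 16, 13, 43, 125, 183, 134, 59, 90, 108, 89, 104, 136, 112]
top 190 [199.668 194.705] diff rows [8, 7, 11, 7, 17, 22, 24, 27, 33, 94, 178, 127, 56, 79, 97, 99, 107, 85, 107]
top 200 [203.524 192.851] diff rows [6, 24, 9, 10, 43, 23, 8, 4, 60, 51, 153, 108, 41, 55, 74, 10, 15, 27, 53]
top 205 [205.452 191.924] diff rows [1, 25, 33, 25, 16, 26, 17, 20, 12, 8, 46, 95, 67, 50, 53, 30, 11, 19, 17]
top 210 [207.381 190.997] diff rows [11, 26, 31, 33, 32, 26, 11, 18, 21, 18, 11, 7, 30, 54, 83, 77, 28, 24, 19]
```

Emit:
carry_out(slide=[[0,0,-0.03],[0,0,-0.06],[0,0,-0.09],[0,0,-0.12],[0,0,-0.15],[0,0,-0.18],[0,0,-0.2],[0,0,-0.22],[0,0,-0.22],[0,0,-0.22]], dr=[[0,0,0],[0,0,0],[0,0,0],[0,0,0],[0.0015,0.0006,0],[0.003,0.0012,0],[0.0045,0.0018,0],[0.006,0.0025,0],[0.0074,0.0031,0],[0.0074,0.0031,0]], gripper=[0,0,0,0,0,0,0,0,0,0])

```text
clock: 17.95
eef_pos: [497.2, 429.6, 167.9]
eef_rot: [-3.142, -0.001, 2.012]
wrist_force: [0.0, -0.9, -1.0]
finger_gap: 15.5
finger_force: 60.0
```

Run:
```python
from h import *
np.set_printoptions(precision=3,suppress=True)
t=camera('top')[:,:,::-1].copy(); s=camera('scene')[:,:,::-1].copy()
cv2.imwrite('pics/top7.png',t);cv2.imwrite('pics/scene7.png',s)
r=read_state();p=r['eef_pos'];print(r['clock'],p,r['eef_rot'],r['wrist_force'],r['moment'])
from scipy.spatial.transform import Rotation as Ro
R=Ro.from_euler('xyz',r['eef_rot']).as_matrix()
g=p+78*R[:,2]; u=-R[:,0]; print('grip',g,'u',u)
for w in(0,-20,20): print(w,*[proj('top',g+u*d+np.array([.903,.43,0])*w) for d in (70,95,180,205)])
```

```text
18.05 [497.288 429.753 168.506] [ 3.141 -0.     2.012] [-0.128  0.495 -1.063] [0.109 0.102 0.011]
grip [497.337 429.797  90.506] u [ 0.427 -0.904 -0.   ]
0 [162.042 218.293] [171.262 213.974] [202.481 199.35 ] [211.626 195.067]
-20 [165.276 225.567] [174.508 221.235] [205.766 206.565] [214.922 202.268]
20 [158.818 211.041] [168.026 206.736] [199.207 192.158] [208.34  187.888]
```

Emit:
carry_out(slide=[[0,0,-0.02],[0,0,-0.04],[0,0,-0.056],[0,0,-0.064],[0,0,-0.064]], dr=[[0,0,0],[0,0,0],[0,0,0],[0,0,0],[0,0,0]], gripper=[0,0,0,0,0])

```text
clock: 18.47
eef_pos: [496.9, 429.6, 151.2]
eef_rot: [-3.141, 0.0, 2.012]
wrist_force: [-0.4, -0.3, -1.7]
finger_gap: 15.6
finger_force: 60.0
```

Emit:
carry_out(slide=[[0,0,-0.008],[0,0,-0.016],[0,0,-0.02],[0,0,-0.02]], dr=[[0,0,0],[0,0,0],[0,0,0],[0,0,0]], gripper=[0,0,0,0])

```text
clock: 18.8
eef_pos: [497.1, 429.7, 146.8]
eef_rot: [-3.141, -0.0, 2.013]
wrist_force: [-0.7, 0.6, -2.8]
finger_gap: 15.4
finger_force: 60.0
```

```bash
python3 -c "
from cell import *
r=read_state();print(r['eef_pos'],r['wrist_force'],r['moment'])"
```

```text
[497.05385632 429.70769509 146.81594165] [-0.73233004  0.58889546 -2.77430914] [0.11827467 0.07130868 0.01268409]
```

Emit:
carry_out(slide=[[0,0,-0.004],[0,0,-0.008],[0,0,-0.008]], dr=[[0,0,0],[0,0,0],[0,0,0]], gripper=[0,0,0])

```text
clock: 19.05
eef_pos: [497.1, 429.7, 144.9]
eef_rot: [-3.142, -0.0, 2.012]
wrist_force: [-0.1, 0.4, -1.3]
finger_gap: 15.4
finger_force: 60.0
```

Emit:
carry_out(slide=[[0,0,-0.004],[0,0,-0.004],[0,0,-0.004]], dr=[[0,0,0],[0,0,0],[0,0,0]], gripper=[0,0,0])

```text
clock: 19.3
eef_pos: [497.1, 429.7, 144.1]
eef_rot: [3.141, -0.0, 2.012]
wrist_force: [0.2, -0.3, -0.4]
finger_gap: 15.5
finger_force: 60.0
```

```bash
python3 -c "
from cell import *
r=read_state();print(r['eef_pos'],r['wrist_force'],r['moment'])"
```

```text
[497.11883047 429.72689197 144.11312441] [ 0.17869195 -0.29486103 -0.40974048] [-0.04367414  0.11577057 -0.03859746]
```

Emit:
carry_out(slide=[[0,0,-0.004],[0,0,-0.004],[0,0,-0.004]], dr=[[0,0,0],[0,0,0],[0,0,0]], gripper=[0,0,0])

```text
clock: 19.55
eef_pos: [497.2, 429.8, 143.4]
eef_rot: [3.141, -0.0, 2.012]
wrist_force: [-1.8, -0.6, 1.8]
finger_gap: 15.4
finger_force: 60.0
```

```bash
python3 -c "
from cell import *
r=read_state();print(r['eef_pos'],r['wrist_force'],r['moment'])"
```

```text
[497.21665961 429.78482043 143.39130657] [-1.84491688 -0.60535459  1.79201176] [-0.21261929  0.0991309  -0.08200393]
```

Emit:
carry_out(slide=[[-0.001,-0.0005,0],[-0.001,-0.0005,0],[-0.001,-0.0005,0],[-0.001,-0.0005,0]], dr=[[0,0,0],[0,0,0],[0,0,0],[0,0,0]], gripper=[0,0,0,0], newtons=5)

```text
clock: 19.88
eef_pos: [496.9, 429.7, 143.1]
eef_rot: [3.141, -0.0, 2.013]
wrist_force: [0.3, -0.0, 2.0]
finger_gap: 15.7
finger_force: 5.0
```

Emit:
carry_out(slide=[[0,0,0],[0,0,0],[0,0,0],[0,0,0],[0,0,0],[0,0,0],[0,0,0],[0,0,0]], dr=[[0,0,0],[0,0,0],[0,0,0],[0,0,0],[0,0,0],[0,0,0],[0,0,0],[0,0,0]], gripper=[20,24,28,32,36,40,44,44])

```text
clock: 20.55
eef_pos: [496.9, 429.6, 143.1]
eef_rot: [3.141, -0.0, 2.012]
wrist_force: [1.1, -0.3, -0.8]
finger_gap: 41.1
finger_force: 0.0
```

Emit:
carry_out(slide=[[0,0,0.06],[0,0,0.14],[0,0,0.26],[0,0,0.4],[0,0,0.5],[-0.1,0,0.5],[-0.25,0,0.5],[-0.4,0,0.5],[-0.5,0,0.5],[-0.5,0,0.5]], dr=[[0,0,0],[0,0,0],[0,0,0],[0,0,0],[0,0,0],[0,0,0],[0,0,0],[0,0,0],[0,0,0],[0,0,0]], gripper=[44,44,44,44,44,44,44,44,44,44])

```text
clock: 21.38
eef_pos: [368.3, 429.9, 268.6]
eef_rot: [-3.142, -0.001, 2.015]
wrist_force: [1.3, 0.8, 0.9]
finger_gap: 41.2
finger_force: 0.0
```

Run:
```python
from h import *
np.set_printoptions(precision=1,suppress=True)
r=read_state();print(r['clock'],r['eef_pos'],r['wrist_force'],r['finger_gap'])
t=camera('top')[:,:,::-1].copy(); s=camera('scene')[:,:,::-1].copy()
cv2.imwrite('pics/top8.png',t);cv2.imwrite('pics/scene8.png',s)
# where the skewer is expected in the lane, compare with changed pixels
u=np.array([.43,-.903,0]);g=np.array([497,429.5,65]);w=np.array([.903,.43,0])
bg=cv2.imread('pics/top0.png').astype(int); D=np.abs(t.astype(int)-bg).sum(2)
for d in(-15,0,15,40,60,85,92,100,115,130,145,152,170,190,200,208):
    row=[]
    for o in range(-24,25,3):
        x,y=proj('top',g+u*d+w*o); row.append(int(cv2.getRectSubPix(D.astype(np.float32),(1,1),(float(x),float(y)))[0,0]))
    print(d,row)
```

```text
21.3833 [368.3 429.9 268.6] [1.3 0.8 0.9] 41.226709302355395
-15 [57, 82, 104, 114, 170, 234, 180, 191, 208, 181, 99, 23, 15, 15, 18, 14, 12]
0 [117, 152, 159, 152, 221, 260, 202, 194, 214, 189, 110, 27, 19, 9, 6, 11, 17]
15 [150, 201, 188, 188, 218, 196, 89, 62, 66, 61, 52, 11, 8, 15, 18, 8, 10]
40 [149, 178, 194, 185, 184, 172, 70, 52, 50, 24, 9, 13, 8, 11, 12, 16, 12]
60 [98, 95, 85, 118, 80, 73, 74, 68, 54, 18, 12, 12, 7, 6, 7, 16, 15]
85 [15, 10, 10, 13, 12, 29, 215, 351, 350, 96, 31, 12, 17, 6, 9, 9, 4]
92 [8, 13, 13, 23, 77, 188, 293, 319, 314, 256, 185, 91, 42, 14, 10, 9, 5]
100 [9, 9, 32, 35, 50, 98, 113, 117, 125, 151, 133, 124, 77, 37, 8, 4, 8]
115 [53, 80, 69, 33, 37, 61, 111, 129, 113, 105, 118, 97, 60, 27, 18, 6, 10]
130 [73, 154, 94, 44, 38, 43, 73, 92, 93, 89, 89, 74, 48, 41, 22, 12, 5]
145 [66, 104, 54, 62, 96, 121, 122, 116, 112, 107, 84, 67, 53, 40, 30, 10, 9]
152 [65, 140, 150, 167, 190, 195, 110, 102, 112, 139, 184, 170, 132, 57, 18, 12, 9]
170 [19, 66, 111, 133, 145, 124, 78, 122, 123, 78, 104, 93, 44, 10, 17, 11, 10]
190 [27, 10, 15, 14, 8, 44, 174, 339, 329, 119, 16, 6, 11, 8, 6, 12, 7]
200 [10, 7, 18, 40, 48, 6, 45, 143, 158, 33, 9, 12, 12, 16, 18, 12, 7]
208 [24, 11, 12, 11, 11, 10, 27, 20, 15, 17, 21, 14, 25, 34, 19, 7, 13]
```

Run:
```python
from h import *
s=camera('scene')[:,:,::-1].astype(int); bg=cv2.imread('pics/scene0.png').astype(int)
D=np.abs(s-bg).sum(2).astype(np.float32)
u=np.array([.43,-.903,0]);g=np.array([497,429.5,65])-np.array([.903,.43,0])*1.5
for d in(0,40,60,85,92,100,125,148,165,190,198):
    print(d,[(z,int(cv2.getRectSubPix(D,(1,1),tuple(map(float,proj('scene',g+u*d+[0,0,z]))))[0,0])) for z in range(-24,25,4)])
```

```text
0 [(-24, 141), (-20, 154), (-16, 192), (-12, 227), (-8, 217), (-4, 221), (0, 193), (4, 182), (8, 168), (12, 107), (16, 49), (20, 36), (24, 26)]
40 [(-24, 122), (-20, 135), (-16, 166), (-12, 154), (-8, 146), (-4, 95), (0, 61), (4, 76), (8, 125), (12, 136), (16, 101), (20, 64), (24, 62)]
60 [(-24, 6), (-20, 3), (-16, 21), (-12, 33), (-8, 16), (-4, 58), (0, 61), (4, 96), (8, 151), (12, 161), (16, 160), (20, 161), (24, 162)]
85 [(-24, 21), (-20, 20), (-16, 25), (-12, 31), (-8, 35), (-4, 82), (0, 153), (4, 84), (8, 99), (12, 105), (16, 75), (20, 25), (24, 23)]
92 [(-24, 81), (-20, 76), (-16, 103), (-12, 105), (-8, 74), (-4, 44), (0, 27), (4, 42), (8, 39), (12, 114), (16, 136), (20, 159), (24, 164)]
100 [(-24, 88), (-20, 83), (-16, 108), (-12, 119), (-8, 92), (-4, 52), (0, 19), (4, 18), (8, 33), (12, 25), (16, 64), (20, 124), (24, 161)]
125 [(-24, 79), (-20, 85), (-16, 111), (-12, 88), (-8, 50), (-4, 27), (0, 22), (4, 19), (8, 16), (12, 17), (16, 41), (20, 77), (24, 128)]
148 [(-24, 72), (-20, 139), (-16, 227), (-12, 254), (-8, 220), (-4, 170), (0, 196), (4, 231), (8, 140), (12, 38), (16, 21), (20, 93), (24, 130)]
165 [(-24, 7), (-20, 6), (-16, 5), (-12, 9), (-8, 15), (-4, 50), (0, 66), (4, 26), (8, 43), (12, 37), (16, 89), (20, 129), (24, 135)]
190 [(-24, 10), (-20, 21), (-16, 10), (-12, 6), (-8, 36), (-4, 196), (0, 254), (4, 83), (8, 9), (12, 8), (16, 8), (20, 7), (24, 6)]
198 [(-24, 6), (-20, 9), (-16, 9), (-12, 5), (-8, 19), (-4, 53), (0, 44), (4, 20), (8, 13), (12, 2), (16, 9), (20, 6), (24, 9)]
```

The rod lies level at z≈65 both at d=85 and at d=190, so it is seated. I hand in.

```bash
python3 -c "
from cell import *
print(sign_off())"
```

```text
the job is handed in; nothing more can be done
None
```

The skewer with all three rings lies released in the rack's empty lane, level at about 65 mm by both cameras, after a press of about 6.4 N on the stop; the job is handed in at about 21 s, with no verdict returned.

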